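# Load a sample cassette under the photometer's leaf spring and start the reading

### The arm

A 6-joint arm with a two-finger parallel gripper is mounted at the origin on the work surface. World frame = base frame: x ahead of the robot, y to its left, z up, the work surface at z = 0. Lengths are in mm, angles in rad, forces in N, time in s.
With the tool pointing down it reaches from about 300 to 750 mm from the base axis. Payload 8.5 kg.
Tool frame: the origin (TCP) lies at the very end of the fingers, on their centre line; the grasp point (between the pads) lies 19 mm behind it; z points along the fingers, y is the direction in which the jaws open and shut (so a half turn about z gives the same grasp; the last joint's range is limited). The gripper opens to 88 mm and grips with 3 to 60 N. Pads are 18 mm wide; open, the fingers measure 123 mm over their backs; the gripper's body (75 mm by 187 mm) begins 45 mm behind the grasp point.
Start: joints at [-1.422, 0.381, 1.297, -0, 1.464, -0.215], TCP at [195.699, -513.987, 238.748] pointing down, gripper open.
Joint ranges: [-3.11, 3.11], [-0.89, 2.33], [0.22, 2.48], [-1.42, 4.56], [0.17, 2.85], [-2.88, 2.88]. Speed limits (rad/s): [2.39, 2.39, 3.14, 3.14, 3.14, 3.14].

### API

Orientations are given as a unit quaternion [w, x, y, z].
In Python, from bench import robot, capture gives the robot as it stands. The module is installed in compiled form; this text tells all that it offers.
- The arm moves only by the shell command python3 -m creep 'ROWS' [OPENING] [FORCE]. ROWS is a JSON object of lists of equal length, an entry for each row: "linear": the shift along the tool's x, y, z in mm, a list of three; "delta_rot": the turn, a rotation vector about the tool's x, y, z in degrees, a list of three. A call has 1 to 20 rows; each row shifts and turns the pose as measured when the row begins, along the tool's axes as they then stand; what a row does not reach is not made up. A row lasts 1/12 s, in which the tool goes at most 41.7 mm and 7.16 degrees, less where a joint would pass 70% of its speed; a pose out of reach is approached as far as the arm can. A call is refused whole if a number of a shift passes 41.7 or a number of a turn 7.16, either way. A call with a gripper value outside its range is refused whole. OPENING is the closure, from 0 (fully open) to 1 (shut), set as the call begins (- or left out, the last holds). The fingers move at their own pace and stop on an object; FORCE is the grip in N (left out, the last holds). Time passes only in rows, so rows that do not move let the fingers close. It gives the time, the measured TCP pose, the force and the opening at its end, in the units of the state.
- robot.get_state(): the state, without advancing time (a new reading comes with each control period).
- capture(name): name is "scene" or "side" or "wrist"; returns a dict with "image" (420x560x3 uint8, red, green, blue), "intrinsics" (3x3 intrinsics, pixels), "R" (3x3) and "t" (3): a world point X has camera coordinates R X + t; the wrist camera has in their place "mount" (4x4, takes a point from camera to tool coordinates, whose origin is the TCP and whose axes are the flange's). Camera axes: x right, y down, z forward; pixel columns grow to the right and rows downward; lengths in mm; the calibration is good to about 2 mm. A picture is of the moment at which its call begins: read the wrist's pose just before it. There is no depth.
- robot.sign_off(): hands the job in, once; it reports no verdict.
The state is a dict: "time": time; "q": joint angles; "qvel": joint speeds; "joint_efforts": joint torques, N m; "tool_pos": TCP position; "eef_rot": TCP orientation; "wrist_force": force on the tool from outside, world axes, zero at the start; "ft_torque": the same for the moment, N m; "opening": finger opening in mm.
Only numpy, scipy, OpenCV 4.12 (cv2) and the standard library are available. Lean on these libraries where they do the work, as an engineer would, in place of code of your own. Each camera call takes 0.05 s, during which the arm holds its last target. There are 200 camera calls.

### The job

Load the sample cassette that lies in the photometer's loading lane: press its thumb pad down firmly against the sprung bed and, still pressing, slide it under the steel bridge and the leaf spring until it is fully home against the stop. Then press the round read key on the photometer's head all the way down and let it come up again; leave the key alone until the cassette is home. Do it all with the fingertips: do not lift the cassette, and leave the other things on the bench and on the photometer undisturbed.

Things in the scene. Friction and masses are not known exactly. Their poses are not given: they have to be found in the camera images.
- photometer: Fixed blue-grey benchtop photometer, 190 x 370 x 75 mm, yaw within 0.3 rad. Origin on the bench; z up; its +y is the slide-in direction (world +y at yaw 0). Open loading deck at x -65 to 65, y -185 to 75 mm, 27 mm high; then the head block, x -95 to 95, y 75 to 185 mm, 75 mm high. Along the deck at x = 0 runs the lane: two rails 53 mm apart, tops 34 mm high, the sprung bed between.
- bed (a joint): How far the lane's sprung bed (level dark plate 48 mm wide, y -178 to 74 mm of the photometer, top 28 mm high when up) is pressed down, 0 to 0.009 m (end stop). It yields at about 8 N of press on the cassette, plus 0.8 N per mm, some 15 N at the end stop. The cassette clears the bridge only with the bed over 5 mm down; 7 to 8 mm is good.
- leaf (a joint): Lift angle (rad, 0 at rest) of the steel leaf spring, 28 mm wide and 50 mm long, that slopes down from the bridge towards the head; its toe at y = 53 mm of the photometer hangs 26 mm above the bench. The cassette passing below lifts it and is dragged with a few newtons.
- cassette: Loose white plate, 0.08 to 0.17 kg, 50 (x) x 130 (y) x 10 mm, three round windows, on the bed outside the bridge. Origin: centre of underside; +y to the nose, along the photometer's +y. Tail y -65 to -19 mm is 18 mm thick; a cross rib at y -27 to -19 rises to z 26 mm. Home: origin at y = 10 mm of the photometer; let go, the bed lifts it against the bridge (origin 23 mm high). Friction about 0.6.
- thumb_pad (a point): Middle of the cassette's flat thumb pad (top of its tail behind the rib, 50 x 38 mm): x = 0, y = -46, z = 18 mm of the cassette. A fingertip pressed on it can also push on the rear face of the cross rib in front of it (8 mm high, at cassette y = -27 mm). The pad stays outside the bridge when the cassette is home.
- bridge (a point): Middle of the lower outer edge of the steel bridge, a fixed 12 mm square bar across the lane (y 0 to 12 mm of the photometer, underside 33 mm, top 45 mm above the bench): x = 0, y = 0, z = 33 mm of the photometer.
- stop (a point): Point on the stop, the head's face towards the lane, which the cassette's nose meets: x = 0, y = 75 mm, z = 28 mm of the photometer.
- read_key_top (a point): Middle of the top of the read key, 97 mm above the bench when up: a grey round button 28 mm across in a dark 44 mm collar 12 mm high, on the head at x = -58, y = 132 mm of the photometer. The small flat squares beside it are not keys to press.
- read_key (a joint): How far the round read key is pressed, 0 to 0.006 m (end stop); it springs back. 1.5 N starts it, 5 N press it fully down.
- spare: Spare cassette, just like the other, lying on the bench beside the deck (its +x side). Leave alone. Origin: centre of its underside.
- vial_a: Glass vial with white cap, 24 mm across, 45 mm high, standing on top of the photometer's head. Leave alone. Origin: centre of its underside.
- vial_b: Same kind of vial on the bench beside the deck. Leave alone. Origin: centre of its underside.
- pipette: White and blue pipette, 220 mm long, about 26 mm thick, lying on the bench on the robot's side of the deck. Leave alone. Origin at its underside.
- reagent: Amber bottle, 66 mm across, 150 mm high, on the bench to the left. Leave alone. Origin: centre of its underside.
- beaker: Glass beaker, 72 mm across, 90 mm high, on the bench to the right. Leave alone. Origin: centre of its underside.
- cap: Small white screw cap, 30 mm across, 14 mm high, on the bench on the robot's side of the head. Leave alone. Origin: centre of its underside.
Things that resemble listed ones, but are neither listed nor needed, are in the scene too. What is shaped like the cassette but orange or red is not meant.

How it is judged:
By the outcome, as a careful person would: the job done as asked, in the order asked, and still so for the second after the job is handed in, with the robot touching nothing.
It also fails if it takes over 45 s, if anything falls off the work surface, if the arm or the gripper's body presses on something with over 40 N, if the wrist force passes 120 N, or if a joint passes its speed limit or range.

## Working session

There is one attempt and no reset: what is moved stays moved. The work goes in short steps, Python scripts to look and compute and a shell command to move; the robot and the scene stay as the last step left them, time stands still between calls to the robot, and variables do not carry over. Pictures are saved under pics/ and viewed, about 8 in all and at most 12, crops included, and the job is handed in when it is done.

```bash
mkdir -p pics; cat > h.py <<'E'
import numpy as np, cv2
from bench import robot, capture
from scipy.spatial.transform import Rotation as Ro
def save(n,f):
    c=capture(n); cv2.imwrite('pics/'+f+'.png',c['image'][:,:,::-1]); np.savez('pics/'+f+'.npz',**{k:v for k,v in c.items()}); return c
def toolR(s): q=s['eef_rot']; return Ro.from_quat([q[1],q[2],q[3],q[0]]).as_matrix()
def ray(c,uv,z,Rt=None):
    K=np.array(c['intrinsics']);R=np.array(c['R']);t=np.array(c['t']).ravel()
    d=R.T@np.linalg.inv(K)@np.array([uv[0],uv[1],1.]);o=-R.T@t
    return o+d*(z-o[2])/d[2]
def proj(c,X):
    p=np.array(c['intrinsics'])@(np.array(c['R'])@np.array(X,float)+np.array(c['t']).ravel()); return p[:2]/p[2]
E
python3 - <<'E'
from h import *
s=robot.get_state();print(s)
a=save('scene','scene0');b=save('side','side0')
for c in(a,b):print(c['intrinsics'],-np.array(c['R']).T@np.array(c['t']).ravel(),c['R'])
E
```

```text
{'time': 0.0, 'q': array([-1.42227276e+00,  3.81190853e-01,  1.29826217e+00,  1.91727386e-05,
        1.46359358e+00, -2.15297945e-01]), 'qvel': array([ 0.00073593, -0.000294  ,  0.00022381, -0.00125893, -0.00033741,
       -0.00116407]), 'joint_efforts': array([-1.47315932e-03, -4.37931669e+01, -2.24561495e+01,  7.11412495e-02,
        3.52247315e-02, -1.37493212e-04]), 'tool_pos': array([ 195.67731932, -513.71290421,  238.14005743]), 'eef_rot': array([-7.26251219e-04,  9.83499742e-01,  1.80908069e-01,  3.37924020e-05]), 'wrist_force': array([0.82845334, 0.46448234, 0.34674686]), 'ft_torque': array([ 0.0076245 ,  0.03448756, -0.02517155]), 'opening': 88.13853460514562}
[[461.66063746   0.         279.74209526]
 [  0.         461.66063746 208.11002975]
 [  0.           0.           1.        ]] [1336.92446294 -445.52812039 1253.49244182] [[ 0.53791325  0.8428586  -0.01545054]
 [ 0.66127094 -0.43324951 -0.61238518]
 [-0.52284805  0.31919311 -0.79040855]]
[[515.81919832   0.         273.24401028]
 [  0.         515.81919832 210.07018366]
 [  0.           0.           1.        ]] [-141.24234979  666.94971996  992.18088711] [[-0.6680422  -0.74412064  0.00202382]
 [-0.51181324  0.45750813 -0.72714065]
 [ 0.54015445 -0.48679646 -0.68648553]]
```

View pics/scene0.png

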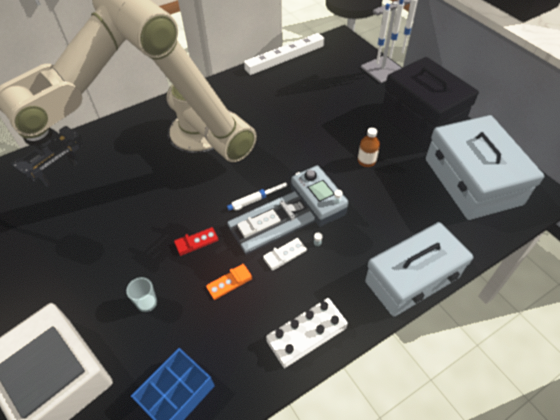

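View pics/side0.png

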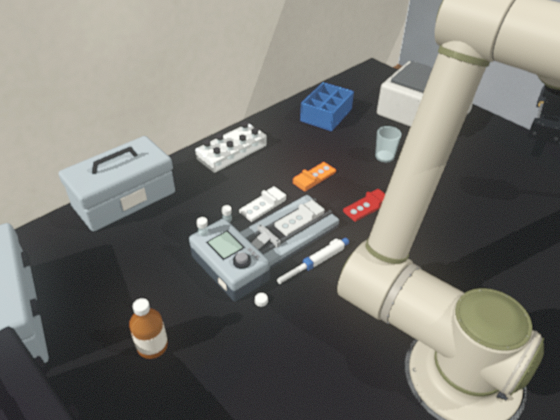

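The scene view shows the photometer near (290,205), with the cassette in its lane at (262,222), the read key near (311,175) and the red/orange decoys apart. The side view shows it at about (265,235), with the key at (242,260). Next I'll enlarge both views in one picture.

```bash
python3 - <<'E'
from h import *
a=cv2.imread('pics/scene0.png')[160:270,220:360];b=cv2.imread('pics/side0.png')[180:310,180:350]
a=cv2.resize(a,(700,550),interpolation=cv2.INTER_CUBIC)
b=cv2.resize(b,(680,520),interpolation=cv2.INTER_CUBIC)
cv2.imwrite('pics/ca.png',a);cv2.imwrite('pics/cb.png',b)
E
```

```text
(no output)
```

View pics/ca.png

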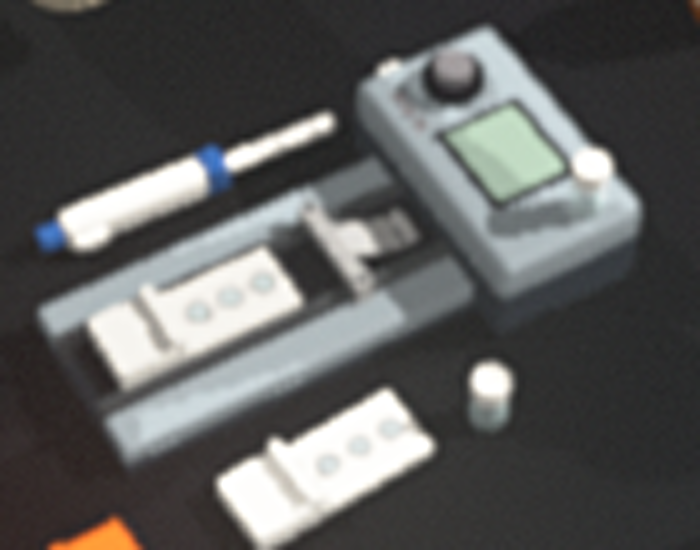

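View pics/cb.png

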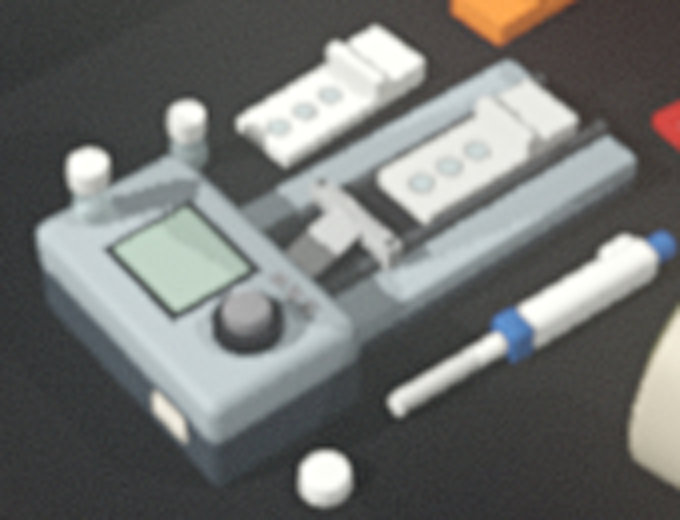

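The two crops (scene ×5, side ×4) show the windows, bridge, leaf and grey key in its dark collar clearly. I'll triangulate the key, windows and pad.

```bash
python3 - <<'E'
from h import *
a=np.load('pics/scene0.npz');b=np.load('pics/side0.npz')
A=lambda u,v:(220+u/5-.4,160+v/5-.4)
B=lambda u,v:(180+u/4-.4,180+v/4-.4)
pts={'key':((455,68),(247,308),97),'w1':((199,312),(477,151),38),'w2':((231,297),(450,167),38),'w3':((263,282),(422,183),38),
'noseL':((272,248),(428,220),38),'noseR':((302,300),(380,178),38),
'tailL':((90,322),(577,118),46),'tailR':((124,386),(528,82),46),
'deckTL':((40,312),(634,160),27),'deckTR':((127,462),(512,62),27),'headR':((508,275),(180,165),75)}
for k,(p,q,z) in pts.items():
    P=ray(a,A(*p),z);Q=ray(b,B(*q),z);print(k,P.round(1),Q.round(1))
E
```

```text
key [503.6 188.2  97. ] [495.8 191.5  97. ]
w1 [544.8 -40.9  38. ] [543.3 -41.6  38. ]
w2 [545.9 -17.1  38. ] [544.2 -17.8  38. ]
w3 [547.    6.9  38. ] [545.6   6.1  38. ]
noseL [526.3  26.9  38. ] [518.5  26.   38. ]
noseR [573.4  20.5  38. ] [567.3  23.4  38. ]
tailL [ 518.3 -106.7   46. ] [ 515.7 -107.6   46. ]
tailR [ 573.7 -113.1   46. ] [ 563.  -108.5   46. ]
deckTL [ 480.3 -124.9   27. ] [ 475. -122.   27.]
deckTR [ 612.6 -135.    27. ] [ 599.4 -130.5   27. ]
headR [651.9 126.9  75. ] [633. 135.  75.]
```

```bash
python3 -m creep '{"linear":[[0,0,0],[0,0,0],[0,0,0],[0,0,0],[0,0,0],[0,0,0],[0,0,0],[0,0,0],[0,0,0],[0,0,0]],"delta_rot":[[0,0,-6.65],[0,0,-6.65],[0,0,-6.65],[0,0,-6.65],[0,0,-6.65],[0,0,-6.65],[0,0,-6.65],[0,0,-6.65],[0,0,-6.65],[0,0,-6.65]]}' 1 20; python3 -m creep '{"linear":[[30,22,0],[30,22,0],[30,22,0],[30,22,0],[30,22,0],[30,22,0],[30,22,0],[30,22,0],[30,22,0],[30,22,0],[30,22,0],[30,22,0],[30,22,0]],"delta_rot":[[0,0,0],[0,0,0],[0,0,0],[0,0,0],[0,0,0],[0,0,0],[0,0,0],[0,0,0],[0,0,0],[0,0,0],[0,0,0],[0,0,0],[0,0,0]]}'
cat >> h.py <<'E'
def rep(tx=None):
    s=robot.get_state();R=toolR(s);print('t',round(s['time'],2),'pos',s['tool_pos'].round(1),'F',s['wrist_force'].round(1),'open',round(s['opening'],1));print(R.round(3).tolist())
    if tx is not None: print('tool shift',(R.T@(np.array(tx)-s['tool_pos'])).round(1))
    return s,R
E
python3 -c "
from h import *
rep([541.5,-89,80])"
```

```text
time: 0.93
tool_pos: [195.4, -512.1, 234.4]
eef_rot: [-0.004, 0.705, 0.709, 0.003]
wrist_force: [-1.0, 0.0, -0.3]
opening: 23.5
time: 2.02
tool_pos: [483.0, -104.4, 234.4]
eef_rot: [-0.008, 0.706, 0.708, 0.004]
wrist_force: [0.5, -1.3, 0.4]
opening: 0.6
t 2.02 pos [ 483.  -104.4  234.4] F [ 0.5 -1.3  0.4] open 0.6
[[-0.003, 1.0, -0.006], [1.0, 0.003, 0.016], [0.016, -0.006, -1.0]]
tool shift [ 12.7  59.4 154.3]
```

```bash
python3 -m creep '{"linear":[[0,0,0],[3,15,24],[3,15,24],[3,15,24],[3,14,24],[0,0,0]],"delta_rot":[[-0.3,-0.9,2.9],[0,0,0],[0,0,0],[0,0,0],[0,0,0],[0,0,0]]}'
python3 - <<'E'
from h import *
s,R=rep([541.5,-89,80])
c=capture('wrist');cv2.imwrite('pics/w1.png',c['image'][:,:,::-1])
np.savez('pics/w1.npz',K=c['intrinsics'],M=c['mount'],p=s['tool_pos'],R=R);print(c['mount'])
E
```

```text
time: 2.52
tool_pos: [548.2, -86.1, 135.0]
eef_rot: [0.001, 0.721, 0.693, 0.001]
wrist_force: [-0.2, 0.6, 0.1]
opening: 0.6
t 2.52 pos [548.2 -86.1 135. ] F [-0.2  0.6  0.1] open 0.6
[[0.039, 0.999, 0.002], [0.999, -0.039, -0.0], [-0.0, 0.002, -1.0]]
tool shift [-3.2 -6.7 55. ]
[[ 1.37579112e-04 -9.49577296e-01 -3.13532998e-01  8.22975567e+01]
 [ 9.99999636e-01 -1.33301684e-04  8.42524764e-04  1.11138587e+00]
 [-8.41836864e-04 -3.13533000e-01  9.49576932e-01 -1.44675221e+02]
 [ 0.00000000e+00  0.00000000e+00  0.00000000e+00  1.00000000e+00]]
```

View pics/w1.png

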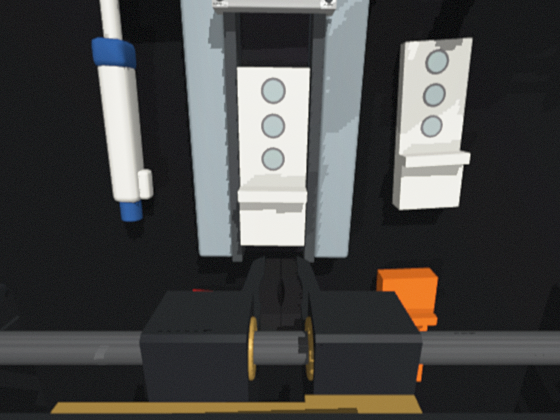

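The wrist view shows the cassette's nose at (239–309, 67), windows at x≈273, rib at v≈190–204, tail edge at v≈245, and the bridge at v≈12. The fingertips are hanging just behind the tail.

```bash
cat >> h.py <<'E'
def wray(f,uv,z):
    d=np.load('pics/'+f+'.npz');M=d['M'];R=d['R'];p=d['p']
    v=R@M[:3,:3]@np.linalg.inv(d['K'])@np.array([uv[0],uv[1],1.]);o=R@M[:3,3]+p
    return o+v*(z-o[2])/v[2]
E
python3 - <<'E'
from h import *
for n,uv,z in [('noseL',(239,67),38),('noseR',(309,67),38),('w3',(273,91),38),('w1',(273,158),38),('tailL',(240,245),46),('tailR',(305,245),46),('ribrear',(272,203),46),('ribtop',(272,190),54),('bridge lower?',(275,13),33),('deckL',(200,256),27),('deckR',(350,256),27)]:
    print(n,wray('w1',uv,z).round(1))
E
```

```text
noseL [525.4  22.4  38. ]
noseR [573.5  20.5  38. ]
w3 [548.1   6.1  38. ]
w1 [545.9 -40.8  38. ]
tailL [ 517. -107.   46.]
tailR [ 568.3 -109.1   46. ]
ribrear [543.8 -73.5  46. ]
ribtop [544.6 -61.3  54. ]
bridge lower? [551.6  55.   33. ]
deckL [ 478.8 -124.4   27. ]
deckR [ 608.3 -129.6   27. ]
```

Consistent across all views: bridge at y≈55, pad centre ≈(543,−89), rib rear face y≈−71. I'll descend just above the pad, slightly behind the rib.

```bash
python3 -m creep '{"linear":[[2,-5,20],[1,0,20],[0,0,20],[0,0,18],[0,0,0]],"delta_rot":[[0,0,0.2],[0,0,0],[0,0,0],[0,0,0],[0,0,0]]}'
python3 -m creep '{"linear":[[0,0,4],[0,0,3],[0,0,2],[0,0,2]],"delta_rot":[[0,0,0],[0,0,0],[0,0,0],[0,0,0]]}'
python3 -c "
from h import *
rep([543.2,-82,39])"
```

```text
time: 2.98
tool_pos: [543.3, -85.1, 63.9]
eef_rot: [0.006, 0.722, 0.692, 0.003]
wrist_force: [-0.6, -0.1, -1.2]
opening: 0.6
time: 3.32
tool_pos: [544.6, -86.7, 58.0]
eef_rot: [0.009, 0.722, 0.692, 0.004]
wrist_force: [-0.2, 0.7, 0.1]
opening: 1.0
t 3.32 pos [544.6 -86.7  58. ] F [-0.2  0.7  0.1] open 1.0
[[0.043, 0.999, 0.018], [0.999, -0.043, -0.008], [-0.007, 0.019, -1.0]]
tool shift [ 4.7 -2.  18.9]
```

```bash
python3 -m creep '{"linear":[[4,-2,3],[1,0,4],[0,0,4],[0,0,3]],"delta_rot":[[1.1,0.4,0],[0,0,0],[0,0,0],[0,0,0]]}'
python3 -c "
from h import *
rep([543.2,-82,39])"
python3 -m creep '{"linear":[[0,0,4],[0,0,4],[0,0,4]],"delta_rot":[[0,0,0],[0,0,0],[0,0,0]]}'
python3 -c "
from h import *
rep([543.2,-82,39])"
```

```text
time: 3.65
tool_pos: [543.8, -81.8, 45.1]
eef_rot: [0.001, 0.722, 0.692, 0.0]
wrist_force: [-3.4, -0.3, 8.4]
opening: 0.5
t 3.65 pos [543.8 -81.8  45.1] F [-3.4 -0.3  8.4] open 0.5
[[0.043, 0.999, 0.002], [0.999, -0.043, -0.001], [-0.001, 0.002, -1.0]]
tool shift [-0.3 -0.6  6.1]
time: 3.9
tool_pos: [544.1, -81.9, 36.4]
eef_rot: [0.002, 0.722, 0.692, 0.0]
wrist_force: [-19.1, 4.0, 66.7]
opening: 0.2
t 3.9 pos [544.1 -81.9  36.4] F [-19.1   4.   66.7] open 0.2
[[0.042, 0.999, 0.003], [0.999, -0.042, -0.003], [-0.003, 0.004, -1.0]]
tool shift [-0.1 -0.9 -2.6]
```

Bottomed out at the end stop (z≈36.4, so pad contact was at ≈45.5). Backing off to about 38.

```bash
python3 -m creep '{"linear":[[0,0,-1.5],[0,0,0]],"delta_rot":[[0,0,0],[0,0,0]]}'
python3 -c "
from h import *
rep([543.2,-82,38])"
```

```text
time: 4.07
tool_pos: [543.8, -81.8, 40.9]
eef_rot: [0.003, 0.722, 0.692, 0.0]
wrist_force: [-3.6, 1.5, 11.5]
opening: 0.2
t 4.07 pos [543.8 -81.8  40.9] F [-3.6  1.5 11.5] open 0.2
[[0.042, 0.999, 0.004], [0.999, -0.042, -0.004], [-0.004, 0.005, -1.0]]
tool shift [-0.3 -0.6  2.9]
```

```bash
python3 -m creep '{"linear":[[0,0,2.5],[0,0,0.5],[0,0,0.3]],"delta_rot":[[0,0,0],[0,0,0],[0,0,0]]}'
python3 -c "
from h import *
rep([543.2,-82,38])"
```

```text
time: 4.32
tool_pos: [543.9, -81.8, 40.8]
eef_rot: [0.004, 0.721, 0.692, 0.001]
wrist_force: [-3.7, -0.0, 12.5]
opening: 0.5
t 4.32 pos [543.9 -81.8  40.8] F [-3.7 -0.  12.5] open 0.5
[[0.041, 0.999, 0.007], [0.999, -0.041, -0.005], [-0.005, 0.007, -1.0]]
tool shift [-0.2 -0.7  2.8]
```

```bash
python3 -m creep '{"linear":[[0,0,1.6],[0,0,1.6],[0,0,1.6]],"delta_rot":[[0,0,0],[0,0,0],[0,0,0]]}'
python3 -c "
from h import *
rep([543.2,-82,38])"
```

```text
time: 4.57
tool_pos: [543.9, -81.8, 38.9]
eef_rot: [0.005, 0.721, 0.693, 0.001]
wrist_force: [-4.3, 1.2, 12.6]
opening: 0.4
t 4.57 pos [543.9 -81.8  38.9] F [-4.3  1.2 12.6] open 0.4
[[0.041, 0.999, 0.008], [0.999, -0.041, -0.006], [-0.006, 0.008, -1.0]]
tool shift [-0.2 -0.7  0.9]
```

```bash
python3 -m creep '{"linear":[[1,0,1.6],[4,0,1.5],[4,0,1.4],[4,0,1.4],[4,0,1.4]],"delta_rot":[[0.2,0.2,0],[0.1,0.1,0],[0.1,0.1,0],[0,0,0],[0,0,0]]}'
python3 -c "
from h import *
rep([543.2,-82,38])"
```

```text
time: 4.98
tool_pos: [546.3, -73.3, 37.8]
eef_rot: [0.009, 0.721, 0.693, -0.003]
wrist_force: [-9.6, -14.2, 16.1]
opening: 0.9
t 4.98 pos [546.3 -73.3  37.8] F [ -9.6 -14.2  16.1] open 0.9
[[0.039, 0.999, 0.008], [0.999, -0.039, -0.017], [-0.016, 0.009, -1.0]]
tool shift [-8.8 -2.8 -0.1]
```

```bash
python3 -m creep '{"linear":[[4,-2,1.3],[5,-1,1.4],[5,-0.5,1.4],[5,0,1.4]],"delta_rot":[[0.2,0.4,0],[0.2,0.3,0],[0.1,0.3,0],[0.1,0.2,0]]}'
python3 - <<'E'
from h import *
s,R=rep([544.5,-60,38])
c=capture('wrist');cv2.imwrite('pics/w2.png',c['image'][:,:,::-1])
np.savez('pics/w2.npz',K=c['intrinsics'],M=c['mount'],p=s['tool_pos'],R=R)
E
```

```text
time: 5.32
tool_pos: [546.9, -62.8, 38.1]
eef_rot: [0.008, 0.72, 0.694, -0.001]
wrist_force: [-9.6, -14.1, 15.4]
opening: 0.4
t 5.32 pos [546.9 -62.8  38.1] F [ -9.6 -14.1  15.4] open 0.4
[[0.038, 0.999, 0.01], [0.999, -0.038, -0.013], [-0.012, 0.01, -1.0]]
tool shift [ 2.7 -2.5  0. ]
```

View pics/w2.png

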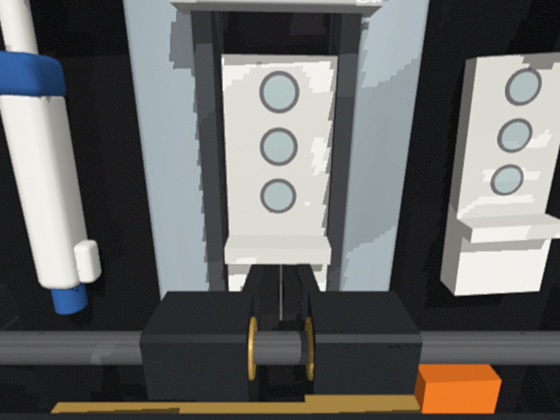

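The cassette is straight in the lane, with its nose at v≈57 and the bridge edge at v≈8; the fingertips are on the pad right behind the rib. I'll keep sliding.

```bash
python3 - <<'E'
from h import *
for n,uv,z in [('noseL',(222,57),30.6),('noseR',(337,57),30.6),('bridge',(280,11),33),('w3',(279,92),30.6),('w1',(278,196),30.6)]: print(n,wray('w2',uv,z).round(1))
E
python3 -m creep '{"linear":[[5,-2,1.2],[5,-1,1.4],[5,-1,1.4],[5,-1,1.4],[5,-1,1.4],[5,-1,1.4]],"delta_rot":[[0.3,0.4,0.2],[0.2,0.3,0],[0.1,0.3,0],[0.1,0.2,0],[0.1,0.2,0],[0.1,0.2,0]]}'
python3 -c "
from h import *
rep([545,-50,38])"
```

```text
noseL [527.2  39.9  30.6]
noseR [576.1  38.1  30.6]
bridge [552.5  55.5  33. ]
w3 [550.9  25.1  30.6]
w1 [548.5 -22.4  30.6]
time: 5.87
tool_pos: [547.7, -44.3, 38.7]
eef_rot: [0.008, 0.721, 0.692, 0.003]
wrist_force: [-4.1, -10.5, 13.8]
opening: 0.4
t 5.87 pos [547.7 -44.3  38.7] F [ -4.1 -10.5  13.8] open 0.4
[[0.041, 0.999, 0.015], [0.999, -0.041, -0.008], [-0.007, 0.015, -1.0]]
tool shift [-5.8 -2.5  0.7]
```

```bash
python3 -m creep '{"linear":[[4,0,2],[5,-0.5,1.8],[5,-0.5,1.7],[5,-0.5,1.7],[5,-0.5,1.7],[5,-0.5,1.7]],"delta_rot":[[0.5,0.3,0],[0.3,0.2,0],[0.2,0.2,0],[0.1,0.2,0],[0.1,0.2,0],[0.1,0.2,0]]}'
python3 -c "
from h import *
rep([546,-27,38])"
```

```text
time: 6.37
tool_pos: [548.5, -30.0, 37.4]
eef_rot: [0.005, 0.721, 0.693, -0.004]
wrist_force: [-7.8, -15.1, 18.4]
opening: 0.5
t 6.37 pos [548.5 -30.   37.4] F [ -7.8 -15.1  18.4] open 0.5
[[0.038, 0.999, 0.001], [0.999, -0.038, -0.013], [-0.013, 0.002, -1.0]]
tool shift [ 2.9 -2.6 -0.7]
```

```bash
python3 -m creep '{"linear":[[5,0,1.3],[5,0,1.4],[5,0,1.4],[5,0,1.4],[5,0,1.4],[5,0,1.4],[5,0,1.4],[5,0,1.4]],"delta_rot":[[0,0.4,0.2],[0,0.3,0],[0.1,0.3,0],[0.1,0.3,0],[0.1,0.3,0],[0.1,0.2,0],[0.1,0.2,0],[0.1,0.2,0]]}'
python3 -c "
from h import *
rep([547,0,38])"
```

```text
time: 7.03
tool_pos: [549.6, -9.5, 37.4]
eef_rot: [0.002, 0.721, 0.693, -0.006]
wrist_force: [-9.0, -15.2, 18.0]
opening: 0.5
t 7.03 pos [549.6  -9.5  37.4] F [ -9.  -15.2  18. ] open 0.5
[[0.039, 0.999, -0.005], [0.999, -0.039, -0.011], [-0.011, -0.004, -1.0]]
tool shift [ 9.4 -2.9 -0.7]
```

```bash
python3 -m creep '{"linear":[[5,0,1.2],[5,0,1.3],[5,0,1.3],[5,0,1.3],[5,0,1.3],[5,0,1.3],[5,0,1.3],[5,0,1.3]],"delta_rot":[[-0.2,0.4,0],[-0.1,0.3,0],[0,0.3,0],[0,0.3,0],[0,0.3,0],[0,0.2,0],[0,0.2,0],[0,0.2,0]]}'
python3 -c "
from h import *
rep([548,28,38])"
```

```text
time: 7.7
tool_pos: [550.6, 10.3, 37.4]
eef_rot: [0.005, 0.72, 0.694, -0.002]
wrist_force: [-8.4, -16.8, 16.8]
opening: 0.7
t 7.7 pos [550.6  10.3  37.4] F [ -8.4 -16.8  16.8] open 0.7
[[0.036, 0.999, 0.004], [0.999, -0.036, -0.011], [-0.01, 0.004, -1.0]]
tool shift [17.6 -3.2 -0.8]
```

```bash
python3 -m creep '{"linear":[[5,0,1.2],[5,0,1.3],[5,0,1.3],[5,0,1.3],[5,0,1.3],[5,0,1.3],[5,0,1.3]],"delta_rot":[[0.2,0.4,0.2],[0.1,0.3,0],[0,0.3,0],[0,0.3,0],[0,0.3,0],[0,0.2,0],[0,0.2,0]]}'
python3 -c "
from h import *
rep([548,28,38])"
python3 -m creep '{"linear":[[4,0,1.3],[4,0,1.3]],"delta_rot":[[0,0.3,0],[0,0.2,0]]}'
```

```text
time: 8.28
tool_pos: [551.4, 26.7, 37.4]
eef_rot: [0.004, 0.72, 0.694, -0.003]
wrist_force: [-7.5, -17.9, 17.6]
opening: 0.3
t 8.28 pos [551.4  26.7  37.4] F [ -7.5 -17.9  17.6] open 0.3
[[0.037, 0.999, 0.001], [0.999, -0.037, -0.009], [-0.009, 0.001, -1.0]]
tool shift [ 1.2 -3.5 -0.6]
time: 8.45
tool_pos: [551.5, 27.8, 37.4]
eef_rot: [0.005, 0.72, 0.694, -0.004]
wrist_force: [-10.1, -29.8, 17.8]
opening: 0.8
```

```bash
python3 -m creep '{"linear":[[5,0,1.3],[5,0,1.3],[5,0,1.3]],"delta_rot":[[0,0.2,0],[0,0.2,0],[0,0.2,0]]}'
python3 -c "
from h import *
rep([548,28,38])"
```

```text
time: 8.7
tool_pos: [551.6, 27.8, 37.5]
eef_rot: [0.011, 0.719, 0.695, -0.011]
wrist_force: [-10.8, -29.5, 18.6]
opening: 0.2
t 8.7 pos [551.6  27.8  37.5] F [-10.8 -29.5  18.6] open 0.2
[[0.033, 0.999, -0.0], [0.999, -0.033, -0.031], [-0.031, 0.001, -1.0]]
tool shift [ 0.1 -3.6 -0.5]
```

The cassette no longer advances (TCP y 27.8, push ≈30 N): it is home. Now I'll ease off and lift straight up.

```bash
python3 -m creep '{"linear":[[0,0,0.8],[-1,0,0],[-1,0,-3],[0,0,-6],[0,0,-12],[0,0,-25],[0,0,-30],[0,0,-30],[0,0,0]],"delta_rot":[[0,0,0],[0,0,0],[0,0,0],[0,0,0],[0,0,0],[0,1.8,0.5],[0,0,0],[0,0,0],[0,0,0]]}'
python3 - <<'E'
from h import *
s,R=rep([500,190,140])
c=capture('wrist');np.savez('pics/w3.npz',K=c['intrinsics'],M=c['mount'],p=s['tool_pos'],R=R);cv2.imwrite('pics/w3.png',c['image'][:,:,::-1])
E
```

```text
time: 9.45
tool_pos: [550.5, 27.0, 147.8]
eef_rot: [-0.002, 0.722, 0.691, 0.001]
wrist_force: [0.7, -0.2, 1.2]
opening: 0.2
t 9.45 pos [550.5  27.  147.8] F [ 0.7 -0.2  1.2] open 0.2
[[0.044, 0.999, -0.002], [0.999, -0.044, 0.004], [0.004, -0.002, -1.0]]
tool shift [160.6 -57.6   8.6]
```

View pics/w3.png

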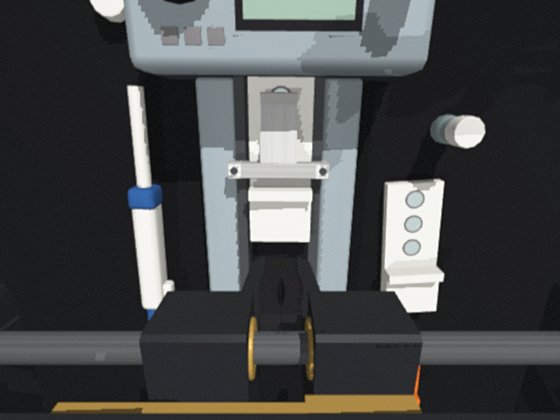

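The cassette's nose is against the head's face with the leaf resting on it, and the pad is outside the bridge. The spare, vial and pipette are in place. I'll check tail position numerically and move towards the key.

```bash
python3 -m creep '{"linear":[[32,-20,0],[32,-20,0],[32,-18,0],[0,0,0],[0,0,0]],"delta_rot":[[0,0,0],[0,0,0],[0,0,0],[0,0,0],[0,0,0]]}'
python3 - <<'E'
from h import *
for n,uv,z in [('tail',(280,241),41),('bridge top front',(280,178),45),('stop low',(281,77),33)]: print(n,wray('w3',uv,z).round(1))
s,R=rep([500,190,110])
c=capture('wrist');np.savez('pics/w4.npz',K=c['intrinsics'],M=c['mount'],p=s['tool_pos'],R=R);cv2.imwrite('pics/w4.png',c['image'][:,:,::-1])
E
```

```text
time: 9.92
tool_pos: [492.2, 128.1, 141.1]
eef_rot: [-0.006, 0.723, 0.69, -0.003]
wrist_force: [-0.0, -0.1, -0.6]
opening: 0.8
tail [550.1   1.   41. ]
bridge top front [552.5  56.   45. ]
stop low [556.5 129.9  33. ]
t 9.92 pos [492.2 128.1 141.1] F [-0.  -0.1 -0.6] open 0.8
[[0.047, 0.999, -0.012], [0.999, -0.047, 0.004], [0.003, -0.012, -1.0]]
tool shift [62.1  5.3 31.3]
```

View pics/w4.png

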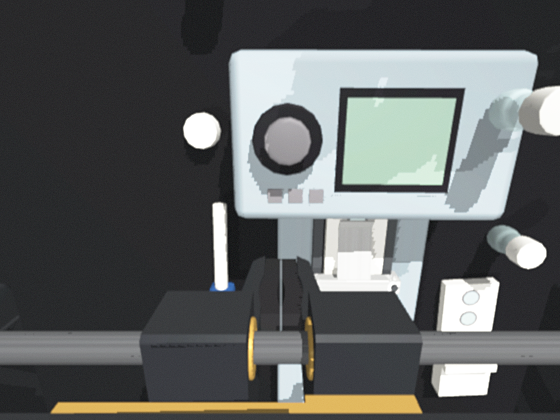

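The tail is 55 mm outside the bridge, which is exactly the home value. The key's top is centred at pixel (288,141).

```bash
python3 -c "
from h import *
K=wray('w4',(288,141),97);print(K);rep([K[0],K[1],105])"
```

```text
[500.23913969 190.97504695  97.        ]
t 9.97 pos [492.1 128.  141. ] F [-0.7  0.6 -0.4] open 0.3
[[0.047, 0.999, -0.013], [0.999, -0.047, 0.004], [0.004, -0.013, -1.0]]
tool shift [63.2  5.7 36.1]
```

```bash
python3 -m creep '{"linear":[[0,3,0],[33,2,0],[30,1,0],[0,0,0],[0,0,15],[0,0,14],[0,0,0]],"delta_rot":[[-0.7,-0.2,0],[0,0,0],[0,0,0],[0,0,0],[0,0,0],[0,0,0],[0,0,0]]}'
python3 -c "
from h import *
rep([500.2,190.7,97])"
```

```text
time: 10.55
tool_pos: [506.8, 186.6, 108.0]
eef_rot: [0.002, 0.727, 0.687, 0.0]
wrist_force: [0.3, -0.1, 0.2]
opening: 0.7
t 10.55 pos [506.8 186.6 108. ] F [ 0.3 -0.1  0.2] open 0.7
[[0.056, 0.998, 0.003], [0.998, -0.056, -0.002], [-0.002, 0.003, -1.0]]
tool shift [ 3.8 -6.9 10.9]
```

```bash
python3 -m creep '{"linear":[[4,-7,0],[0,0,0],[0,0,4],[0,0,4]],"delta_rot":[[0,0,0],[0,0,0],[0,0,0],[0,0,0]]}'
python3 -c "
from h import *
rep([500.2,190.7,97])"
python3 -m creep '{"linear":[[0,0,4],[0,0,4],[0,0,3]],"delta_rot":[[0,0,0],[0,0,0],[0,0,0]]}'
```

```text
time: 10.88
tool_pos: [501.3, 188.8, 100.7]
eef_rot: [0.003, 0.728, 0.686, 0.001]
wrist_force: [-0.3, -0.2, -0.2]
opening: 0.7
t 10.88 pos [501.3 188.8 100.7] F [-0.3 -0.2 -0.2] open 0.7
[[0.059, 0.998, 0.005], [0.998, -0.059, -0.003], [-0.002, 0.005, -1.0]]
tool shift [ 1.8 -1.2  3.7]
time: 11.13
tool_pos: [501.8, 188.7, 90.8]
eef_rot: [0.003, 0.728, 0.686, 0.002]
wrist_force: [-14.0, -1.9, 44.5]
opening: 0.5
```

The key bottomed out (z 90.8, force well above 5 N). Now I'll lift off and retreat.

```bash
python3 -m creep '{"linear":[[0,0,-4],[0,0,-10],[0,0,-25],[0,0,-35],[0,0,-35],[-20,0,-10],[-30,0,0],[-30,0,0],[0,0,0],[0,0,0]],"delta_rot":[[0,0,0],[0,0,0],[0,0,0],[0,0,0],[0,0,0],[0,0,0],[0,0,0],[0,0,0],[0,0,0],[0,0,0]]}'
python3 - <<'E'
from h import *
rep()
a=save('scene','s2');b=save('side','d2')
x=cv2.resize(cv2.imread('pics/s2.png')[160:270,220:360],(400,314),interpolation=cv2.INTER_CUBIC)
y=cv2.resize(cv2.imread('pics/d2.png')[180:290,180:320],(400,314),interpolation=cv2.INTER_CUBIC)
cv2.imwrite('pics/f.png',np.hstack([x,y]))
E
```

```text
time: 11.97
tool_pos: [496.7, 106.3, 215.2]
eef_rot: [0.005, 0.727, 0.687, 0.002]
wrist_force: [0.0, 0.3, -0.2]
opening: 0.5
t 11.97 pos [496.7 106.3 215.2] F [ 0.   0.3 -0.2] open 0.5
[[0.057, 0.998, 0.01], [0.998, -0.057, -0.004], [-0.003, 0.011, -1.0]]
```

View pics/f.png

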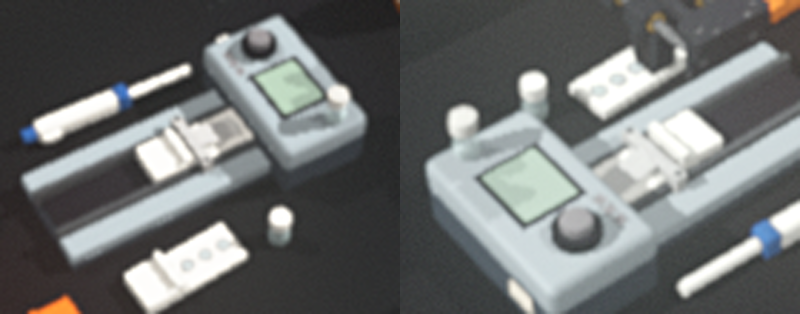

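Both views show the cassette home under the bridge and leaf, the key up, and the other things unmoved. The robot is clear of everything.

```bash
python3 -c "
from bench import robot
print(robot.sign_off())"
```

```text
the job is handed in; nothing more can be done
None
```

The cassette is loaded fully home and the read key has been pressed and released, in that order. I handed the job in at about 12 s of robot time.

**Cassette:** I pressed the thumb pad with shut fingertips and slid the cassette under the bridge and leaf with the bed about 7–8 mm down. It stopped moving with about 30 N of push against the stop. After I let go, its tail measured 55 mm outside the bridge, which matches the home position.

**Read key:** I pressed it until the TCP was at z = 90.8 mm, against 91 mm expected at the end stop. After lifting off, the last pictures show it up again.

**Last checks:** The final scene and side pictures show the spare, both vials and the pipette where they were. The beaker, bottle and cap were out of most of these crops, so I did not check them, but the arm did not work near them at low height. The wrist force read zero, with the fingers clear of everything.

**What went wrong:** Two contacts were harder than intended, and both were by the fingertips:
- My first press on the pad overshot and hit the bed's end stop at about 67 N. I backed off before sliding.
- The key press peaked at about 44 N.

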